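# Set the brass weight on the shop scale with sprung tongs

### The job

The shop scale is to be checked with its brass weight, which must not be touched by the gripper itself. Pick up the sprung tongs by their orange grips, squeeze them shut on the brass weight, carry it to the scale and set it down gently, upright, in the middle of the steel pan (do not drop it). Then lay the tongs flat on the table again, clear of the scale, and let go.

Things in the scene. Friction and masses are not known exactly. Their poses are not given: they have to be found in the camera images.
- tongs: Steel sprung tongs lying flat, 200 mm long, 28 mm high, 75 g. Origin: at the underside, midway between the orange grip panels (36 mm long, 28 high) outside the two arms. x along the tongs to the open tips, y the squeeze direction, z up. 62 mm wide at the panels at rest; squeezed to 54 mm they are held safely, jaws still open; springs push 6 N at first, 8 N at 54, 11 N at 45. Hold parts with 20 to 40 N.
- tongs_jaws (a point): Point midway between the rubber-faced jaws of the tongs, at underside height, 85 mm ahead (+x) of the tongs' origin; same axes. Jaws 30 mm long, 24 high. Gap 64 mm at rest (76 over the outside of the tips), 48 with the panels at 54 mm, 32 (shut on the weight) at 45 mm. The tips end 17 mm ahead of this point; the bow that joins the arms is 97 mm behind the origin.
- weight: Brass scale weight with a knob on top, upright on the table: round, 32 mm across, 40 mm high, about 80 g; its plain upright side is the lower part. Origin: centre of its underside, z up. It stands in a row with a wooden thread spool and a cork stopper of like size, in any order, about 120 mm apart; those are not needed.
- scale_pan (a point): Centre of the top face of the steel pan, a flat disc 110 mm across, 30 mm above the table, on a white digital scale fixed to the table. x from the scale's display side to its back, z up. The housing is 170 mm long along x, 140 wide, 22 high, its middle 22 mm from the pan's centre towards -x; nothing on it stands above the pan.
There are look-alikes about, which are no part of the job. Of the things shaped like the tongs, the steel one is meant. There is more than one size of the part that bears scale_pan; the job needs the larger.

How it is judged:
By the outcome, as a careful person would: the job done as asked, in the order asked, and still so for the second after the job is handed in, with the robot touching nothing.
It also fails if it takes over 50 s, if anything falls off the work surface, if the arm or the gripper's body presses on something with over 40 N, if the wrist force passes 120 N, or if a joint passes its speed limit or range.

### The arm

A 7-joint arm with a two-finger parallel gripper is mounted at the origin on the work surface; the furniture and walls round the work are solid. World frame = base frame: x ahead of the robot, y to its left, z up, the work surface at z = 0. Lengths are in m, angles in rad, forces in N, time in s.
With the tool pointing down it reaches from about 0.4 to 0.85 m from the base axis. Payload 4.5 kg.
Tool frame: the origin (TCP) lies at the very end of the fingers, on their centre line; the grasp point (between the pads) lies 19 mm behind it; z points along the fingers, y is the line along which they close (so a half turn about z gives the same grasp; the last joint's range is limited). The gripper opens to 88 mm and grips with 3 to 60 N. Pads are 18 mm wide; open, the fingers measure 123 mm over their backs; the gripper's body (75 mm by 187 mm) begins 45 mm behind the grasp point.
Start: joints at [1.281, 0.689, -0.195, 1.565, 0.157, 0.902, -0.215], TCP at [0.199, -0.593, 0.239] pointing down, gripper open.
Joint ranges: [-3.01, 3.01], [-0.46, 2.08], [-1.47, 1.51], [0.13, 2.56], [-1, 4.14], [0.04, 2.09], [-2.66, 2.66]. Speed limits (rad/s): [2.57, 2.57, 3.14, 3.14, 3.14, 3.14, 3.14].

### API

Orientations are given as a unit quaternion [x, y, z, w].
In Python, from plant import r, eyes, nets gives the robot as it stands.
- The arm moves only by the shell command python3 -m pendant 'ROWS' [FORCE]. ROWS is JSON, a list of rows, each an object of numbers: "claw": the opening, from 0 (shut) to 1 (fully open); "dx", "dy", "dz": the shift along the world's x, y, z in mm; "twist": the turn about the world's z in rad. In form: [{"claw": .., "dx": .., "dy": .., "dz": .., "twist": ..}, ...]. A call has 1 to 8 rows; each row is the pose to reach, as a shift and turn from the pose commanded when the call began; what a row does not reach only later rows make up. A row lasts 1/10 s, in which the tool goes at most 50 mm and 8.59 degrees, less where a joint would pass 70% of its speed; a pose out of reach is approached as far as the arm can. A call with a gripper value outside its range is refused whole. The fingers move at their own pace and stop on an object; FORCE is the grip in N (left out, the last holds). Time passes only in rows, so rows that repeat a pose let the fingers close. It gives the time, the measured TCP pose, the force, the opening and the grip force at its end, in the units of the state.
- r.get_state(): the state, without advancing time (a new reading comes with each control period).
- eyes.snapshot(name): name is "side" or "top" or "wrist"; returns (picture, depth): 480x640x3 uint8, blue, green, red; 480x640 float32, m along the optical axis (not along the pixel's ray), 0 where there is no reading.
- eyes.camera_info(name): a dict with "K" (3x3 intrinsics, pixels), "world_to_cam" (4x4, takes a point from world to camera coordinates); the wrist camera has in their place "T_tool_cam" (4x4, takes a point from camera to tool coordinates, whose origin is the TCP and whose axes are the flange's). Camera axes: x right, y down, z forward; pixel columns grow to the right and rows downward; lengths in m; the calibration is good to about 2 mm. A picture is of the moment at which its call begins: read the wrist's pose just before it. camera_info takes no time and is no camera call.
- r.finish_job(): hands the job in; it is judged then, once.
Trained networks look in the newest picture that a camera, given by its name, has taken for a name from the list of things; names that differ only in an ending like _2 or _b are one class to them, and where a whole thing is asked for, a point or a joint stands for the part that bears it (a point fixed in the world has none). Each returns a list of dicts, best first, with "confidence" (0 to 1); they miss things now and then, are a little off and sometimes report something else, mostly with a low value. They report only what shows in the picture. A call takes as long as a camera call. They do not tell look-alikes from the thing itself.
- nets.spot_in(camera, query): "box" ([left, top, width, height] as shares, 0 to 1, of the picture: columns of its width, rows of its height, round what is visible of it).
- nets.place_of(camera, query): "position" ([column, row] as shares, 0 to 1, of the picture: columns of its width, rows of its height: a listed point, or the origin of a listed thing).
The state is a dict: "clock": time; "q": joint angles; "qd": joint speeds; "joint_torque": joint torques, N m; "tool_pos": TCP position; "eef_rot": TCP orientation; "contact_force": force on the tool from outside, world axes, zero at the start; "moment": the same for the moment, N m; "opening": opening from 0.0 (shut) to 1.0 (fully open); "finger_force": force on a finger pad.
Only numpy, scipy, OpenCV 4.12 (cv2) and the standard library are available. Lean on these libraries where they do the work, as an engineer would, in place of code of your own. Each camera call takes 0.05 s, during which the arm holds its last target. There are 200 camera calls.

## Working session

There is one attempt and no reset: what is moved stays moved. The work goes in short steps, Python scripts to look and compute and a shell command to move; the robot and the scene stay as the last step left them, time stands still between calls to the robot, and variables do not carry over. Pictures are saved under pics/ and viewed, at most 10 in all, crops included, and the job is handed in when it is done.

```bash
mkdir -p pics
cat > h.py <<'E'
from plant import r, eyes, nets
import numpy as np, cv2
from scipy.spatial.transform import Rotation as R
def cam2world(name, st=None):
    i=eyes.camera_info(name)
    if 'world_to_cam' in i: return np.array(i['K']), np.linalg.inv(np.array(i['world_to_cam']))
    T=np.eye(4); T[:3,:3]=R.from_quat(st['eef_rot']).as_matrix(); T[:3,3]=st['tool_pos']
    return np.array(i['K']), T@np.array(i['T_tool_cam'])
def on_plane(name,u,v,z,st=None):
    K,T=cam2world(name,st); d=T[:3,:3]@np.linalg.solve(K,[u,v,1.]); o=T[:3,3]
    return o+d*(z-o[2])/d[2]
def cloud(name,depth,st=None):
    K,T=cam2world(name,st); v,u=np.mgrid[:480,:640]
    p=np.stack([(u-K[0,2])/K[0,0]*depth,(v-K[1,2])/K[1,1]*depth,depth],-1)
    return p@T[:3,:3].T+T[:3,3]
E
python3 - <<'E'
from h import *
for c in ('top','side'):
    p,d=eyes.snapshot(c); cv2.imwrite(f'pics/{c}0.png',p); np.save(f'{c}0.npy',d)
    for q in ('tongs','tongs_jaws','weight','scale_pan'):
        for o in nets.place_of(c,q):
            u,v=o['position'][0]*640,o['position'][1]*480
            print(c,q,round(o['confidence'],2),int(u),int(v),on_plane(c,u,v,.03 if q=='scale_pan' else 0).round(3)[:2])
s=r.get_state(); print(s['clock'],s['tool_pos'],R.from_quat(s['eef_rot']).as_matrix().round(2).tolist(),s['opening'])
E
```

```text
top tongs 0.73 445 271 [ 0.433 -0.152]
top tongs 0.73 369 271 [0.433 0.028]
top tongs 0.63 268 216 [0.566 0.269]
top tongs_jaws 0.75 456 235 [ 0.519 -0.18 ]
top tongs_jaws 0.58 374 233 [0.523 0.017]
top weight 0.76 460 200 [ 0.602 -0.191]
top scale_pan 0.78 269 217 [0.561 0.265]
top scale_pan 0.72 169 226 [0.539 0.499]
side tongs 0.8 268 361 [ 0.436 -0.155]
side tongs 0.56 260 292 [0.429 0.041]
side tongs_jaws 0.8 308 293 [0.521 0.03 ]
side tongs_jaws 0.72 320 369 [ 0.516 -0.18 ]
side weight 0.64 380 370 [ 0.61  -0.192]
side scale_pan 0.69 315 221 [0.564 0.271]
side scale_pan 0.69 295 183 [0.536 0.493]
0.5 [ 0.19888435 -0.59249761  0.2386919 ] [[0.95, 0.32, 0.0], [0.32, -0.95, 0.0], [0.0, -0.0, -1.0]] 1.0037257201516583
```

View pics/top0.png

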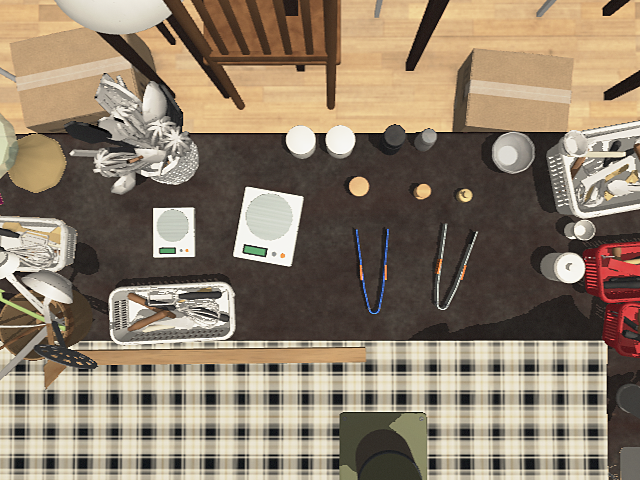

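Top view: tongs at (372,270), blue, and (455,268), steel. The steel pair fits. Scales at (174,232), small, and (269,217), large; the large one is meant. The row is (359,186), (423,191) and (464,195); the last looks like knobbed brass. An enlarged crop should confirm this.

Run:
```python
from h import *
p=cv2.imread('pics/top0.png'); d=np.load('top0.npy')
a=cv2.resize(p[170:320,340:490],None,fx=4,fy=4,interpolation=cv2.INTER_CUBIC)
s=cv2.imread('pics/side0.png')
b=cv2.resize(s[330:430,230:430],(200*1,100*1))
cv2.imwrite('pics/crop1.png',np.hstack([a,np.vstack([b,np.zeros((500,200,3),np.uint8)])]))
C=cloud('top',d)
hsv=cv2.cvtColor(p,cv2.COLOR_BGR2HSV)
m=((hsv[...,0]<16)&(hsv[...,1]>160)&(hsv[...,2]>120)).astype(np.uint8); 
n,l,st,ce=cv2.connectedComponentsWithStats(m)
for i in range(1,n):
    x,y=ce[i]
    if 340<x<490 and 240<y<300 and st[i,4]>4: print('or',st[i],ce[i].round(1),C[l==i].mean(0).round(3),on_plane('top',x,y,.028).round(4))
# weight region
reg=(slice(180,205),slice(450,475)); c=C[reg]; z=c[...,2]
print('weight z max',z.max(), 'pts>.01',c[z>.012].mean(0), c[z>.012].min(0),c[z>.012].max(0))
# tongs pts
reg=(slice(215,315),slice(430,482)); c=C[reg]; t=c[(c[...,2]>.014)&(c[...,2]<.04)]
print('tongs',len(t),t.min(0),t.max(0)); np.save('t.npy',t)
# pan
c=C[180:270,225:310]; z=c[...,2]; k=(z>.026)&(z<.036)
print(np.histogram(z,bins=[-.01,.005,.015,.02,.024,.028,.032,.04,.1]))
g=p[180:270,225:310];
```

```text
or [437 259   5  14  20] [438.9 265.5] [ 0.448 -0.131  0.027] [ 0.4481 -0.1309  0.028 ]
or [385 265   2  14  23] [385.6 272.1] [ 0.432 -0.009  0.011] [ 0.4329 -0.0068  0.028 ]
or [461 265   6  15  29] [463.4 271.8] [ 0.433 -0.192  0.014] [ 0.4334 -0.1878  0.028 ]
or [360 267   2  13  20] [360.4 273. ] [0.431 0.052 0.028] [0.4306 0.052  0.028 ]
weight z max 1.1411204842798277 pts>.01 [ 0.6095398  -0.18301573  0.0550573 ] [ 0.48894171 -0.20903251  0.01204234] [0.62769227 0.12423767 1.14112048]
tongs 481 [ 0.34681302 -0.21880359  0.01400102] [ 0.54735435 -0.12210407  0.03144567]
(array([3356,   44,  559, 1541,  739, 1150,  233,    0]), array([-0.01 ,  0.005,  0.015,  0.02 ,  0.024,  0.028,  0.032,  0.04 ,
        0.1  ]))
```

View pics/crop1.png

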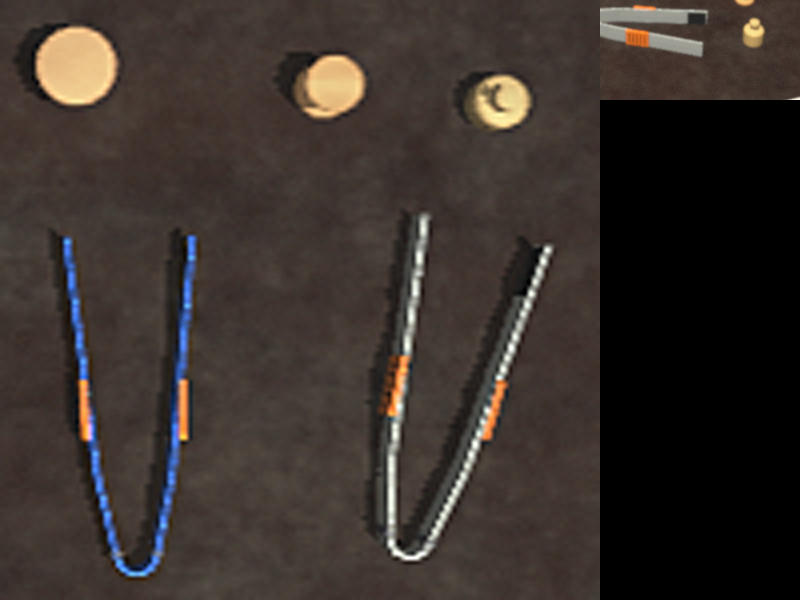

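Confirmed: steel tongs, with black rubber on the jaw, at (455,268). The knobbed brass weight is at (464,195) and also shows its knob in the side view. I'll move above the tongs for a wrist look.

```bash
python3 -m pendant '[{"claw":1,"dx":0,"dy":0,"dz":50,"twist":0},{"claw":1,"dx":20,"dy":30,"dz":80,"twist":-0.1},{"claw":1,"dx":241,"dy":433,"dz":80,"twist":-0.58},{"claw":1,"dx":241,"dy":433,"dz":80,"twist":-0.58},{"claw":1,"dx":241,"dy":433,"dz":80,"twist":-0.58},{"claw":1,"dx":241,"dy":433,"dz":80,"twist":-0.58},{"claw":1,"dx":241,"dy":433,"dz":80,"twist":-0.58},{"claw":1,"dx":241,"dy":433,"dz":80,"twist":-0.58}]'; python3 -c "
from h import *
print(eyes.camera_info('wrist'), r.get_state()['tool_pos'])"
```

```text
clock: 1.3
tool_pos: [0.3639, -0.2977, 0.3191]
eef_rot: [0.992, -0.128, 0.0, 0.0]
contact_force: [2.2, 0.3, 1.2]
opening: 1.002
finger_force: 0.0
{'K': array([[343.30056208,   0.        , 314.81229554],
       [  0.        , 343.30056208, 238.23264961],
       [  0.        ,   0.        ,   1.        ]]), 'T_tool_cam': array([[-6.26827316e-04, -9.53360473e-01, -3.01833424e-01,
         7.85307602e-02],
       [ 9.99999790e-01, -6.48115280e-04, -2.96179748e-05,
        -3.55744912e-04],
       [-1.67386248e-04, -3.01833379e-01,  9.53360678e-01,
        -1.45999198e-01],
       [ 0.00000000e+00,  0.00000000e+00,  0.00000000e+00,
         1.00000000e+00]])} [ 0.36387569 -0.29765089  0.31907091]
```

```bash
python3 -m pendant '[{"claw":1,"dx":76,"dy":138,"dz":-60,"twist":0},{"claw":1,"dx":76,"dy":138,"dz":-60,"twist":0},{"claw":1,"dx":76,"dy":138,"dz":-60,"twist":0},{"claw":1,"dx":76,"dy":138,"dz":-60,"twist":0},{"claw":1,"dx":76,"dy":138,"dz":-60,"twist":0},{"claw":1,"dx":76,"dy":138,"dz":-60,"twist":0}]'
python3 - <<'E'
from h import *
s=r.get_state(); p,d=eyes.snapshot('wrist'); cv2.imwrite('pics/w1.png',p)
C=cloud('wrist',d,s); np.savez('w1.npz',C=C,p=p)
print(s['tool_pos'],s['eef_rot'])
for q in ('tongs','tongs_jaws','weight'):
    for o in nets.place_of('wrist',q):
        u,v=o['position'][0]*640,o['position'][1]*480
        print(q,round(o['confidence'],2),int(u),int(v),on_plane('wrist',u,v,0,s).round(4)[:2])
hsv=cv2.cvtColor(p,cv2.COLOR_BGR2HSV)
m=((hsv[...,0]<16)&(hsv[...,1]>160)&(hsv[...,2]>120)).astype(np.uint8)
n,l,st,ce=cv2.connectedComponentsWithStats(m)
for i in range(1,n):
    if st[i,4]>60: 
        k=C[l==i]; k=k[(k[:,2]>.005)&(k[:,2]<.035)]; print('or',st[i],ce[i].round(0),np.median(k,0).round(4),k.min(0).round(4),k.max(0).round(4))
z=C[...,2]
near=lambda c,rad:(np.hypot(C[...,0]-c[0],C[...,1]-c[1])<rad)
k=C[near((.607,-.19),.04)&(z>.012)&(z<.05)]; print('w',len(k),k.min(0),k.max(0),((k.min(0)+k.max(0))/2).round(4))
E
```

```text
clock: 1.9
tool_pos: [0.4389, -0.1622, 0.2589]
eef_rot: [0.992, -0.128, -0.0, 0.0]
contact_force: [-0.2, -0.5, -0.5]
opening: 1.002
finger_force: 0.0
[ 0.43888908 -0.16219711  0.2589377 ] [ 9.91799120e-01 -1.27805775e-01 -7.72551146e-05  4.28349601e-04]
tongs 0.74 170 241 [0.432  0.0247]
weight 0.75 301 32 [ 0.6115 -0.1928]
or [603 106  32   5  82] [618. 108.] [ 0.4569 -0.4783  0.0291] [ 0.4568 -0.4785  0.0263] [ 0.4569 -0.4771  0.0331]
or [608 113  30   6 152] [622. 115.] [ 0.4532 -0.477   0.0319] [ 0.4487 -0.4786  0.0312] [ 0.4542 -0.4764  0.0338]
or [611 121  27   6 108] [623. 123.] [ 0.4414 -0.478   0.0344] [ 0.4407 -0.4792  0.0329] [ 0.446  -0.4767  0.0348]
or [612 128  26   7 126] [624. 131.] [ 0.4356 -0.4781  0.0343] [ 0.4335 -0.4784  0.0339] [ 0.4377 -0.4779  0.0346]
or [611 136  26   6  98] [622. 139.] [ 0.4259 -0.4797  0.0329] [ 0.4255 -0.4813  0.031 ] [ 0.4304 -0.4785  0.0343]
or [609 143  21   6  66] [617. 146.] [ 0.4183 -0.4791  0.0304] [ 0.4176 -0.4823  0.0266] [ 0.423  -0.4785  0.0338]
or [606 150  26   8  81] [617. 153.] [ 0.4105 -0.4803  0.0288] [ 0.3983 -0.5174  0.0096] [ 0.4155 -0.4782  0.0341]
or [602 157  36   8  98] [615. 160.] [ 0.4065 -0.4811  0.0251] [ 0.4023 -0.483   0.0154] [ 0.4074 -0.4789  0.0333]
or [284 188   5  32  81] [285. 203.] [ 0.4516 -0.1309  0.0278] [ 0.4306 -0.1358  0.0256] [ 0.464  -0.1263  0.0293]
or [179 222  20  33 315] [189. 237.] [ 0.435  -0.007   0.0184] [ 0.4162 -0.0082  0.0052] [ 0.4507 -0.0041  0.0299]
or [133 241  15  27  80] [140. 254.] [0.4325 0.0509 0.0281] [0.4157 0.0481 0.0259] [0.4497 0.0534 0.0299]
w 994 [ 0.59750492 -0.20972719  0.01204938] [ 0.62872288 -0.17858081  0.04105012] [ 0.6131 -0.1942  0.0265]
```

View pics/w1.png

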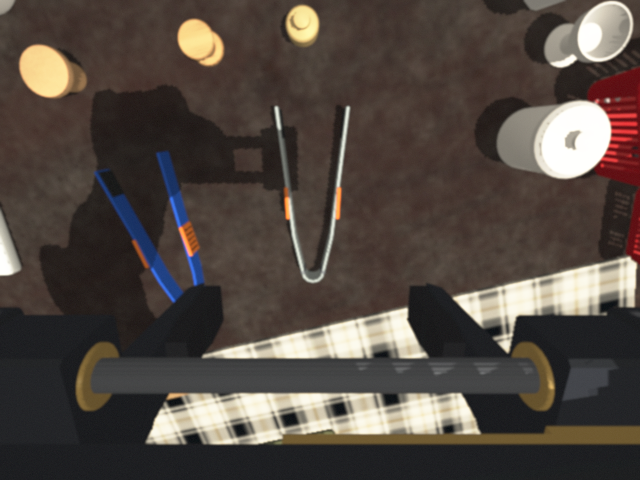

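The steel tongs lie at (313,200) with orange grips at (286,203) and (338,203). The weight is ahead at (302,26). Next I'll fit the tongs' axis from the wrist cloud.

```bash
cat > fit.py <<'E'
from h import *
from scipy.optimize import minimize
from scipy.spatial import cKDTree
def fit(C,c0,y0,zr=(.018,.034),rad=.125):
    t=C[(np.hypot(C[...,0]-c0[0],C[...,1]-c0[1])<rad)&(C[...,2]>zr[0])&(C[...,2]<zr[1])]
    loc=lambda q:(t[:,:2]-q[:2])@np.array([[np.cos(q[2]),-np.sin(q[2])],[np.sin(q[2]),np.cos(q[2])]])
    L=loc([*c0,y0]); t=t[np.abs(L[:,1])<.05]
    def cost(q):
        l=loc(q); d,_=cKDTree(l).query(l*[1,-1]); 
        return np.minimum(d,.02).mean()+.3*(abs(l[:,0].min()+.097)+abs(l[:,0].max()-.102))
    b=min((minimize(cost,[*c0,y0+a],method='Nelder-Mead',options=dict(initial_simplex=np.array([c0[0],c0[1],y0+a])+np.array([[0,0,0],[.01,0,0],[0,.01,0],[0,0,.1]]))) for a in (-.06,0,.06)),key=lambda b:b.fun)
    l=loc(b.x); print(len(t),'fit',b.x.round(4),'deg',np.degrees(b.x[2]).round(2),'cost',b.fun.round(4),'x',l[:,0].min().round(4),l[:,0].max().round(4))
    k=abs(l[:,0])<.018; print('panel y',l[k,1].min().round(4),l[k,1].max().round(4))
    k=l[:,0]>.085; print('tips y',l[k,1].min().round(4),l[k,1].max().round(4))
    return b.x
E
python3 - <<'E'
from fit import *
f=np.load('w1.npz'); fit(f['C'],(.443,-.16),-.26)
fit(cloud('top',np.load('top0.npy')),(.443,-.16),-.26)
E
```

```text
1498 fit [ 0.4393 -0.1584 -0.2539] deg -14.55 cost 0.0005 x -0.0967 0.1018
panel y -0.0307 0.0307
tips y -0.0384 0.0383
417 fit [ 0.4397 -0.1574 -0.248 ] deg -14.21 cost 0.0015 x -0.0957 0.1016
panel y -0.032 0.031
tips y -0.038 0.0372
```

```bash
python3 -m pendant '[{"claw":1,"dx":0,"dy":4,"dz":-50,"twist":0},{"claw":1,"dx":0,"dy":4,"dz":-100,"twist":0},{"claw":1,"dx":0,"dy":4,"dz":-150,"twist":0},{"claw":1,"dx":0,"dy":4,"dz":-200,"twist":0},{"claw":1,"dx":0,"dy":4,"dz":-235,"twist":0},{"claw":1,"dx":0,"dy":4,"dz":-250,"twist":0},{"claw":1,"dx":0,"dy":4,"dz":-254,"twist":0},{"claw":1,"dx":0,"dy":4,"dz":-254,"twist":0}]'
```

```text
clock: 2.9
tool_pos: [0.4409, -0.1594, 0.0053]
eef_rot: [0.992, -0.129, -0.002, -0.0]
contact_force: [-0.3, 0.5, -0.4]
opening: 0.998
finger_force: 0.0
```

```bash
python3 -m pendant '[{"claw":0.61,"dx":0,"dy":0,"dz":0,"twist":0},{"claw":0.61,"dx":0,"dy":0,"dz":0,"twist":0},{"claw":0.61,"dx":0,"dy":0,"dz":0,"twist":0},{"claw":0.61,"dx":0,"dy":0,"dz":0,"twist":0},{"claw":0.61,"dx":0,"dy":0,"dz":0,"twist":0},{"claw":0.61,"dx":0,"dy":0,"dz":0,"twist":0}]' 30
```

```text
clock: 3.5
tool_pos: [0.4413, -0.1584, 0.0065]
eef_rot: [0.992, -0.128, -0.001, -0.0]
contact_force: [-0.3, -0.8, 3.3]
opening: 0.61
finger_force: 9.8
```

```bash
python3 -m pendant '[{"claw":0.61,"dx":0,"dy":0,"dz":3,"twist":0},{"claw":0.61,"dx":3,"dy":9,"dz":3,"twist":0},{"claw":0.61,"dx":12,"dy":7,"dz":3,"twist":0},{"claw":0.61,"dx":12,"dy":7,"dz":3,"twist":0},{"claw":0.61,"dx":12,"dy":7,"dz":3,"twist":0}]'
cat > look.py <<'E'
from fit import *
import sys
n=sys.argv[1]; s=r.get_state(); p,d=eyes.snapshot('wrist'); cv2.imwrite(f'pics/{n}.png',p)
C=cloud('wrist',d,s); np.savez(n+'.npz',C=C,p=p); print(s['tool_pos'].round(4),R.from_quat(s['eef_rot']).as_euler('xyz',degrees=True).round(2))
E
cat > look2.py <<'E'
from look import *
z=C[...,2]; c=np.array([float(sys.argv[2]),float(sys.argv[3])])
k=C[(np.hypot(C[...,0]-c[0],C[...,1]-c[1])<.03)&(z>.027)&(z<.05)]; print('w',len(k),k.min(0).round(4),k.max(0).round(4),((k.min(0)+k.max(0))/2).round(4))
# jaw tops ahead of the fingers
a=np.radians(-14.6); e=np.array([np.cos(a),np.sin(a)]); f=np.array([-e[1],e[0]])
o=s['tool_pos'][:2]; l=np.stack([(C[...,:2]-o)@e,(C[...,:2]-o)@f],-1)
for x in np.arange(.03,.11,.01):
    k=l[(abs(l[...,0]-x)<.005)&(abs(l[...,1])<.05)&(z>.022)&(z<.036)]
    if len(k): print(round(x,3),len(k),k[k[:,1]>0,1].mean().round(4),k[k[:,1]<0,1].mean().round(4),k[:,0].max().round(4))
wl=np.array([(c-o)@e,(c-o)@f]); print('weight in tongs',wl)
E
python3 look2.py w2 .613 -.194
```

```text
clock: 4.0
tool_pos: [0.4528, -0.1506, 0.009]
eef_rot: [0.992, -0.128, -0.002, -0.001]
contact_force: [0.0, -0.4, -1.1]
opening: 0.609
finger_force: 8.5
[ 0.4528 -0.1506  0.009 ] [-179.97    0.21  -14.65]Traceback (most recent call last):
  File "look2.py", line 3, in <module>
    k=C[(np.hypot(C[...,0]-c[0],C[...,1]-c[1])<.03)&(z>.027)&(z<.05)]; print('w',len(k),k.min(0).round(4),k.max(0).round(4),((k.min(0)+k.max(0))/2).round(4))
                                                                                        ~~~~~^^^
    return umr_minimum(a, axis, None, out, keepdims, initial, where)
ValueError: zero-size array to reduction operation minimum which has no identity
```

View pics/w2.png

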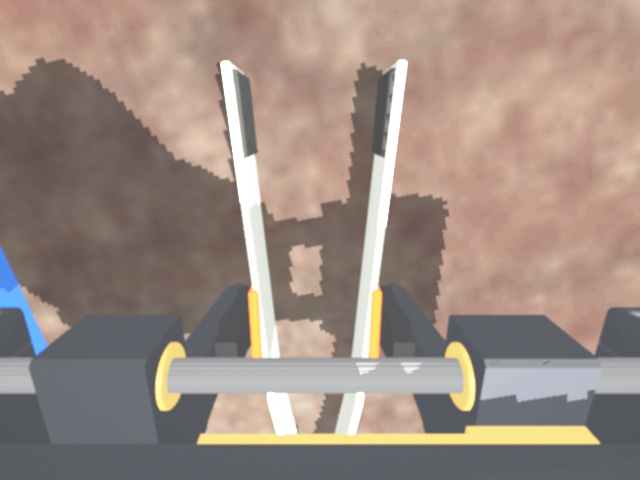

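The tongs are held at both orange grips, with the jaws open at (228,65) and (402,65). The weight is not in view yet, so I'll compute the jaw axis from the saved cloud.

```bash
cat > ana.py <<'E'
from h import *
import sys
def ana(n,o,W,a=-14.6,zr=(.022,.040)):
    C=np.load(n+'.npz')['C']; z=C[...,2]; a=np.radians(a); e=np.array([np.cos(a),np.sin(a)]); f=np.array([-e[1],e[0]])
    l=np.stack([(C[...,:2]-o)@e,(C[...,:2]-o)@f],-1)
    m=(abs(l[...,1])<.045)&(z>zr[0])&(z<zr[1])
    for x in np.arange(.03,.11,.01):
        k=l[m&(abs(l[...,0]-x)<.005)]
        if len(k): print(round(x,3),len(k),'L',k[k[:,1]>0,1].mean().round(4),'R',k[k[:,1]<0,1].mean().round(4),'xmax',k[:,0].max().round(4))
    w=np.array(W)-o; print('weight in tongs frame',(w@e).round(4),(w@f).round(4))
if __name__=='__main__': ana(sys.argv[1],np.array([float(v) for v in sys.argv[2:4]]),[float(v) for v in sys.argv[4:6]])
E
python3 ana.py w2 .4528 -.1506 .6131 -.1942
```

```text
0.03 485 L 0.0248 R -0.0236 xmax 0.0349
0.04 525 L 0.0256 R -0.0242 xmax 0.045
0.05 568 L 0.0263 R -0.0249 xmax 0.055
0.06 598 L 0.027 R -0.0255 xmax 0.065
0.07 794 L 0.0272 R -0.0257 xmax 0.075
0.08 983 L 0.0276 R -0.0261 xmax 0.085
0.09 1086 L 0.0283 R -0.0266 xmax 0.095
0.1 514 L 0.029 R -0.0273 xmax 0.1003
weight in tongs frame 0.1661 -0.0018
```

```bash
python3 -m pendant '[{"claw":0.61,"dx":9,"dy":-6,"dz":0,"twist":0},{"claw":0.61,"dx":24,"dy":-9,"dz":0,"twist":0},{"claw":0.61,"dx":38,"dy":-13,"dz":0,"twist":0},{"claw":0.61,"dx":52,"dy":-16,"dz":0,"twist":0},{"claw":0.61,"dx":65,"dy":-20,"dz":0,"twist":0},{"claw":0.61,"dx":75,"dy":-22,"dz":0,"twist":0},{"claw":0.61,"dx":79,"dy":-23,"dz":0,"twist":0},{"claw":0.61,"dx":79,"dy":-23,"dz":0,"twist":0}]'; python3 look.py w3
```

```text
clock: 4.85
tool_pos: [0.5316, -0.1741, 0.0089]
eef_rot: [0.992, -0.128, -0.002, -0.0]
contact_force: [-0.7, -0.2, -0.2]
opening: 0.606
finger_force: 8.5
[ 0.5316 -0.1741  0.0089] [-179.99    0.22  -14.69]
```

View pics/w3.png

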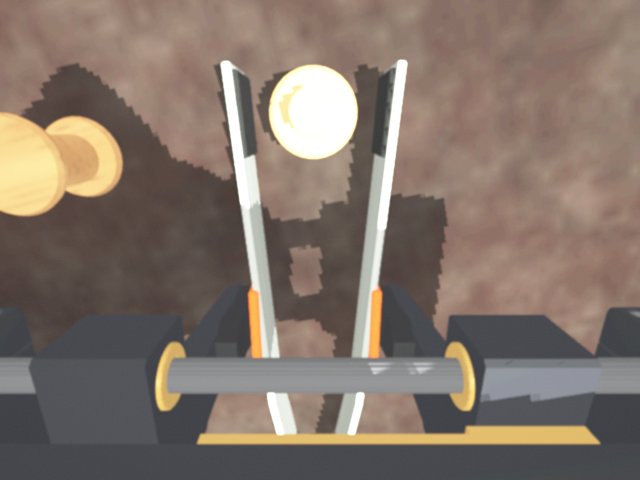

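The weight sits at (313,110), centred between the jaws, so I'll close.

```bash
python3 -m pendant '[{"claw":0.56,"dx":0,"dy":0,"dz":0,"twist":0},{"claw":0.52,"dx":0,"dy":0,"dz":0,"twist":0},{"claw":0.4,"dx":0,"dy":0,"dz":0,"twist":0},{"claw":0.4,"dx":0,"dy":0,"dz":0,"twist":0},{"claw":0.4,"dx":0,"dy":0,"dz":0,"twist":0},{"claw":0.4,"dx":0,"dy":0,"dz":0,"twist":0},{"claw":0.4,"dx":0,"dy":0,"dz":0,"twist":0},{"claw":0.4,"dx":0,"dy":0,"dz":0,"twist":0}]' 32
python3 - <<'E'
from h import *
# pan centre: depth + brightness
for c in('top','side'):
    p=cv2.imread(f'pics/{c}0.png'); C=cloud(c,np.load(f'{c}0.npy')); 
    for o in nets.place_of(c,'scale_pan') if c=='top' else []: pass
    k=C[(np.hypot(C[...,0]-.563,C[...,1]-.268)<.11)&(C[...,2]>.0265)&(C[...,2]<.04)]
    print(c,len(k),k[:,2].mean(),np.percentile(k,1,axis=0),np.percentile(k,99,axis=0),k.mean(0), cv2.minEnclosingCircle((k[:,:2]*1000).astype(np.float32)))
E
```

```text
clock: 5.7
tool_pos: [0.5318, -0.1741, 0.0091]
eef_rot: [0.992, -0.128, -0.002, -0.0]
contact_force: [0.7, -0.0, -1.1]
opening: 0.502
finger_force: 32.0
top 1669 0.02992191987342307 [0.48368537 0.21589224 0.02656205] [0.61304208 0.31902606 0.03434745] [0.5603858  0.26687113 0.02992192] ((545.6551513671875, 267.0190734863281), 90.27041625976562)
side 1005 0.03177545319754298 [0.46997731 0.21193601 0.02659885] [0.61310509 0.32749953 0.035139  ] [0.55254577 0.26541023 0.03177545] ((544.3267211914062, 270.544677734375), 91.3890151977539)
```

```bash
python3 -m pendant '[{"claw":0.4,"dx":0,"dy":0,"dz":8,"twist":0},{"claw":0.4,"dx":0,"dy":0,"dz":20,"twist":0},{"claw":0.4,"dx":0,"dy":0,"dz":40,"twist":0},{"claw":0.4,"dx":0,"dy":0,"dz":65,"twist":0},{"claw":0.4,"dx":0,"dy":0,"dz":80,"twist":0},{"claw":0.4,"dx":0,"dy":0,"dz":80,"twist":0}]'; python3 look.py w4
```

```text
clock: 6.35
tool_pos: [0.5336, -0.1746, 0.092]
eef_rot: [0.992, -0.128, 0.001, -0.0]
contact_force: [0.4, 0.3, -2.0]
opening: 0.5
finger_force: 32.0
[ 0.5336 -0.1746  0.092 ] [-1.7997e+02 -1.1000e-01 -1.4700e+01]
```

View pics/w4.png

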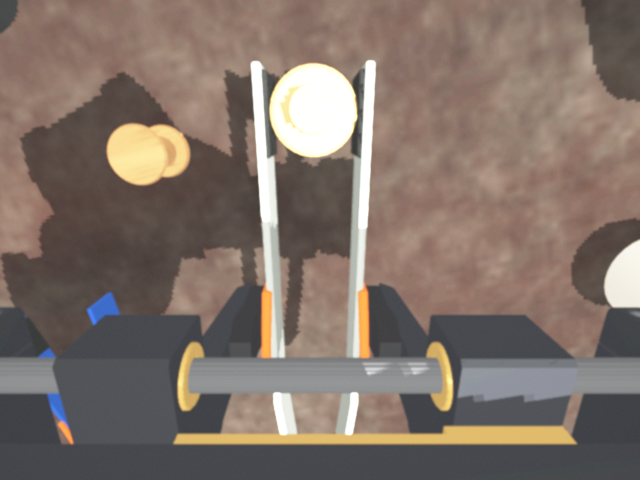

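The weight is lifted in the jaws at (313,110), still upright and unmoved relative to the tongs. Next, carry it to the scale.

```bash
python3 -m pendant '[{"claw":0.4,"dx":-3,"dy":20,"dz":0,"twist":0.03},{"claw":0.4,"dx":-8,"dy":60,"dz":0,"twist":0.08},{"claw":0.4,"dx":-14,"dy":105,"dz":0,"twist":0.14},{"claw":0.4,"dx":-19,"dy":150,"dz":0,"twist":0.2},{"claw":0.4,"dx":-24,"dy":195,"dz":0,"twist":0.26},{"claw":0.4,"dx":-30,"dy":240,"dz":0,"twist":0.32},{"claw":0.4,"dx":-35,"dy":280,"dz":0,"twist":0.37},{"claw":0.4,"dx":-40,"dy":310,"dz":0,"twist":0.42}]'
python3 -m pendant '[{"claw":0.4,"dx":-4,"dy":30,"dz":0,"twist":0.04},{"claw":0.4,"dx":-8,"dy":60,"dz":0,"twist":0.08},{"claw":0.4,"dx":-12,"dy":85,"dz":0,"twist":0.1},{"claw":0.4,"dx":-14,"dy":105,"dz":0,"twist":0.1},{"claw":0.4,"dx":-14,"dy":109,"dz":0,"twist":0.1},{"claw":0.4,"dx":-14,"dy":109,"dz":0,"twist":0.1},{"claw":0.4,"dx":-14,"dy":109,"dz":0,"twist":0.1},{"claw":0.4,"dx":-14,"dy":109,"dz":0,"twist":0.1}]'; python3 look.py w5
python3 - <<'E'
from h import *
C=np.load('w5.npz')['C']; z=C[...,2]
k=C[(z>.09)&(z<.15)&(C[...,0]>.545)&(C[...,0]<.6)]; print('held',len(k),k.min(0),k.max(0))
t=C[z>.115]; t=t[(t[:,0]>.53)&(t[:,2]<.14)]; print('knob',len(t),np.median(t,0),t.min(0),t.max(0))
E
```

```text
clock: 7.2
tool_pos: [0.4909, 0.1393, 0.0886]
eef_rot: [0.996, 0.084, -0.002, -0.001]
contact_force: [1.3, -0.3, -1.5]
opening: 0.5
finger_force: 32.0
clock: 8.0
tool_pos: [0.4781, 0.2428, 0.0889]
eef_rot: [0.991, 0.13, -0.002, 0.001]
contact_force: [0.7, -1.1, -1.9]
opening: 0.503
finger_force: 32.0
[0.4781 0.2428 0.0889] [179.92   0.25  14.99]
held 9347 [0.54501895 0.24096542 0.09003531] [0.580256   0.28961375 0.12056415]
knob 1885 [0.56004102 0.26578802 0.11774069] [0.5521892  0.25802905 0.1150499 ] [0.56760023 0.27341072 0.12056415]
```

View pics/w5.png

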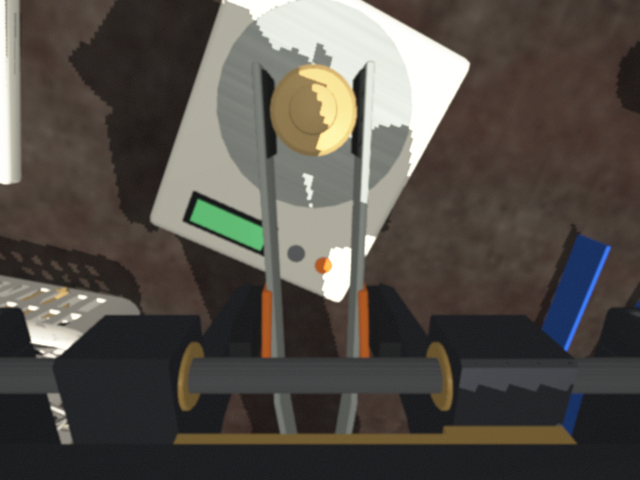

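Run:
```python
from h import *
s=r.get_state()
e=np.array([on_plane('wrist',u,v,.03,s)[:2] for u,v in [(217,98),(411,98),(312,208),(253,185),(385,176),(229,55)]])
A=np.c_[2*e,np.ones(len(e))]; x=np.linalg.lstsq(A,(e**2).sum(1),rcond=None)[0]
print(x[:2],'rad',np.sqrt(x[2]+x[:2]@x[:2]))
C=np.load('w5.npz')['C']; z=C[...,2]; k=C[(abs(z-.03)<.0025)&(np.hypot(C[...,0]-.561,C[...,1]-.267)<.06)]
print(len(k),k[:,2].mean(),k.min(0),k.max(0), cv2.minEnclosingCircle((k[:,:2]*1000).astype(np.float32)))
```

```text
[0.56206645 0.26600465] rad 0.05425701774490756
21167 0.030068370963776455 [0.50824127 0.21132196 0.02750597] [0.6177971  0.32066545 0.03248913] ((562.8201904296875, 266.181396484375), 55.08135223388672)
```

The pan centre is (0.562, 0.266) with radius 55 mm, as specified. The weight is 2 mm short in x, so I'll correct that and descend about 50 mm.

```bash
python3 -m pendant '[{"claw":0.4,"dx":2,"dy":0,"dz":-10,"twist":0},{"claw":0.4,"dx":2,"dy":0,"dz":-25,"twist":0},{"claw":0.4,"dx":2,"dy":0,"dz":-38,"twist":0},{"claw":0.4,"dx":2,"dy":0,"dz":-44,"twist":0},{"claw":0.4,"dx":2,"dy":0,"dz":-47,"twist":0},{"claw":0.4,"dx":2,"dy":0,"dz":-48,"twist":0},{"claw":0.4,"dx":2,"dy":0,"dz":-48,"twist":0},{"claw":0.4,"dx":2,"dy":0,"dz":-48,"twist":0}]'
python3 - <<'E'
from h import *
s=r.get_state();p,d=eyes.snapshot('wrist');C=cloud('wrist',d,s)
z=C[...,2]; t=C[(np.hypot(C[...,0]-.562,C[...,1]-.266)<.006)];print(np.median(t,0),s['contact_force'],s['tool_pos'])
E
```

```text
clock: 8.85
tool_pos: [0.4801, 0.2451, 0.0415]
eef_rot: [0.991, 0.132, -0.001, -0.0]
contact_force: [-0.3, 0.5, -1.5]
opening: 0.502
finger_force: 32.0
[0.5564397  0.265811   0.18730659] [-0.29533441  0.48021315 -1.5409652 ] [0.48014035 0.24506562 0.0415165 ]
```

```bash
python3 -m pendant '[{"claw":0.4,"dx":0,"dy":0,"dz":-1,"twist":0},{"claw":0.4,"dx":0,"dy":0,"dz":-2,"twist":0},{"claw":0.4,"dx":0,"dy":0,"dz":-2,"twist":0}]'
python3 - <<'E'
from h import *
print([ (eyes.snapshot('top'),r.get_state()['contact_force'].round(1)[2])[1] for _ in range(4)])
s=r.get_state();p,d=eyes.snapshot('wrist');C=cloud('wrist',d,s)[d>0]
t=C[(np.hypot(C[:,0]-.562,C[:,1]-.266)<.006)&(C[:,2]<.1)];print(len(t),np.median(t,0),s['tool_pos'])
E
```

```text
clock: 9.2
tool_pos: [0.4799, 0.2449, 0.0391]
eef_rot: [0.991, 0.132, -0.002, 0.0]
contact_force: [-0.7, -1.0, -0.8]
opening: 0.501
finger_force: 32.0
[np.float64(-0.7), np.float64(-0.9), np.float64(-0.8), np.float64(-0.9)]
1168 [0.56201785 0.26613774 0.06894936] [0.47999245 0.24494598 0.03919568]
```

```bash
python3 -m pendant '[{"claw":0.4,"dx":0,"dy":0,"dz":-0.7,"twist":0},{"claw":0.4,"dx":0,"dy":0,"dz":-0.7,"twist":0},{"claw":0.4,"dx":0,"dy":0,"dz":-0.7,"twist":0}]'
python3 - <<'E'
from h import *
print([ (eyes.snapshot('top'),r.get_state()['contact_force'].round(1)[2])[1] for _ in range(4)])
E
```

```text
clock: 9.75
tool_pos: [0.4799, 0.2449, 0.0385]
eef_rot: [0.991, 0.132, -0.002, 0.0]
contact_force: [0.1, 0.3, -0.0]
opening: 0.504
finger_force: 32.0
[np.float64(0.9), np.float64(-0.1), np.float64(-0.5), np.float64(-0.4)]
```

The pan now carries the weight, since the force rose by more than its 0.8 N. I'll release slowly to the 54 mm hold.

```bash
python3 -m pendant '[{"claw":0.51,"dx":0,"dy":0,"dz":0,"twist":0},{"claw":0.53,"dx":0,"dy":0,"dz":0,"twist":0},{"claw":0.55,"dx":0,"dy":0,"dz":0,"twist":0},{"claw":0.57,"dx":0,"dy":0,"dz":0,"twist":0},{"claw":0.59,"dx":0,"dy":0,"dz":0,"twist":0},{"claw":0.61,"dx":0,"dy":0,"dz":0,"twist":0},{"claw":0.61,"dx":0,"dy":0,"dz":0,"twist":0},{"claw":0.61,"dx":0,"dy":0,"dz":0,"twist":0}]'; python3 look.py w6
```

```text
clock: 10.75
tool_pos: [0.4799, 0.2449, 0.0384]
eef_rot: [0.991, 0.132, -0.002, 0.0]
contact_force: [0.6, 0.1, 0.1]
opening: 0.61
finger_force: 8.5
[0.4799 0.2449 0.0384] [-179.99    0.2    15.12]
```

View pics/w6.png

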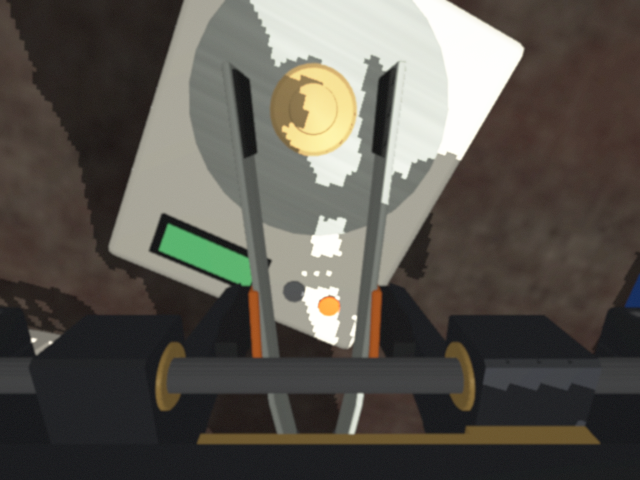

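The weight stands free and centred on the pan at (313,110), with a gap on both sides. I'll lift straight up and carry the tongs back to where they lay.

```bash
python3 -m pendant '[{"claw":0.61,"dx":0,"dy":0,"dz":5,"twist":0},{"claw":0.61,"dx":0,"dy":0,"dz":20,"twist":0},{"claw":0.61,"dx":0,"dy":0,"dz":45,"twist":0},{"claw":0.61,"dx":0,"dy":0,"dz":75,"twist":0},{"claw":0.61,"dx":0,"dy":0,"dz":90,"twist":0},{"claw":0.61,"dx":0,"dy":0,"dz":90,"twist":0},{"claw":0.61,"dx":-3,"dy":-25,"dz":90,"twist":-0.04},{"claw":0.61,"dx":-7,"dy":-65,"dz":90,"twist":-0.1}]'
python3 -m pendant '[{"claw":0.61,"dx":-4,"dy":-45,"dz":0,"twist":-0.06},{"claw":0.61,"dx":-8,"dy":-90,"dz":0,"twist":-0.12},{"claw":0.61,"dx":-12,"dy":-135,"dz":0,"twist":-0.18},{"claw":0.61,"dx":-16,"dy":-180,"dz":0,"twist":-0.24},{"claw":0.61,"dx":-20,"dy":-225,"dz":0,"twist":-0.3},{"claw":0.61,"dx":-24,"dy":-270,"dz":0,"twist":-0.36},{"claw":0.61,"dx":-30,"dy":-315,"dz":0,"twist":-0.42},{"claw":0.61,"dx":-33,"dy":-335,"dz":0,"twist":-0.42}]'
```

```text
clock: 11.6
tool_pos: [0.4727, 0.1822, 0.1281]
eef_rot: [0.997, 0.083, -0.001, -0.002]
contact_force: [1.7, -0.3, -1.1]
opening: 0.612
finger_force: 8.5
clock: 12.4
tool_pos: [0.4377, -0.16, 0.1275]
eef_rot: [0.991, -0.132, -0.003, 0.001]
contact_force: [0.5, 0.7, -0.5]
opening: 0.612
finger_force: 8.5
```

```bash
python3 -m pendant '[{"claw":0.61,"dx":0,"dy":0,"dz":-40,"twist":0},{"claw":0.61,"dx":0,"dy":0,"dz":-80,"twist":0},{"claw":0.61,"dx":0,"dy":0,"dz":-105,"twist":0},{"claw":0.61,"dx":0,"dy":0,"dz":-115,"twist":0},{"claw":0.61,"dx":0,"dy":0,"dz":-119,"twist":0},{"claw":0.61,"dx":0,"dy":0,"dz":-120,"twist":0},{"claw":0.61,"dx":0,"dy":0,"dz":-121,"twist":0},{"claw":0.61,"dx":0,"dy":0,"dz":-121,"twist":0}]'
```

```text
clock: 13.2
tool_pos: [0.4405, -0.1554, 0.0084]
eef_rot: [0.992, -0.128, -0.001, -0.0]
contact_force: [-0.8, -0.5, -0.8]
opening: 0.616
finger_force: 8.5
```

```bash
python3 -m pendant '[{"claw":0.61,"dx":0,"dy":0,"dz":-1,"twist":0},{"claw":0.61,"dx":0,"dy":0,"dz":-2,"twist":0},{"claw":0.61,"dx":0,"dy":0,"dz":-2,"twist":0},{"claw":0.61,"dx":0,"dy":0,"dz":-2,"twist":0}]'
```

```text
clock: 13.6
tool_pos: [0.4405, -0.1554, 0.0064]
eef_rot: [0.992, -0.128, -0.001, -0.0]
contact_force: [0.5, 0.4, 6.8]
opening: 0.613
finger_force: 9.0
```

Table contact at 6.8 N. I'll open gradually, then rise.

```bash
python3 -m pendant '[{"claw":0.65,"dx":0,"dy":0,"dz":0,"twist":0},{"claw":0.69,"dx":0,"dy":0,"dz":0,"twist":0},{"claw":0.75,"dx":0,"dy":0,"dz":0,"twist":0},{"claw":1,"dx":0,"dy":0,"dz":0,"twist":0},{"claw":1,"dx":0,"dy":0,"dz":0,"twist":0},{"claw":1,"dx":0,"dy":0,"dz":0,"twist":0},{"claw":1,"dx":0,"dy":0,"dz":0,"twist":0},{"claw":1,"dx":0,"dy":0,"dz":0,"twist":0}]'
python3 -m pendant '[{"claw":1,"dx":0,"dy":0,"dz":15,"twist":0},{"claw":1,"dx":0,"dy":0,"dz":50,"twist":0},{"claw":1,"dx":0,"dy":0,"dz":100,"twist":0},{"claw":1,"dx":0,"dy":0,"dz":150,"twist":0},{"claw":1,"dx":0,"dy":0,"dz":200,"twist":0},{"claw":1,"dx":0,"dy":0,"dz":240,"twist":0},{"claw":1,"dx":0,"dy":0,"dz":240,"twist":0},{"claw":1,"dx":0,"dy":0,"dz":240,"twist":0}]'
python3 look.py w7
python3 - <<'E'
from fit import *
fit(np.load('w7.npz')['C'],(.443,-.158),-.26)
p,d=eyes.snapshot('side'); C=cloud('side',d); k=C[(np.hypot(C[...,0]-.562,C[...,1]-.266)<.03)&(C[...,2]>.036)]
print('weight',len(k),k.min(0),k.max(0))
q=cv2.imread('pics/w7.png')
cv2.imwrite('pics/end.png',np.hstack([cv2.resize(q,(400,300)),cv2.resize(p[130:430,180:480],(400,300))]))
E
```

```text
clock: 14.4
tool_pos: [0.4398, -0.1551, 0.0053]
eef_rot: [0.992, -0.128, -0.002, -0.0]
contact_force: [-0.2, -0.2, -0.5]
opening: 1.0
finger_force: 0.0
clock: 15.2
tool_pos: [0.4397, -0.1556, 0.2457]
eef_rot: [0.992, -0.128, -0.001, 0.0]
contact_force: [-0.4, -0.6, 0.2]
opening: 0.999
finger_force: 0.0
[ 0.4397 -0.1556  0.2457] [ 1.7997e+02  1.3000e-01 -1.4720e+01]
1614 fit [ 0.4386 -0.1542 -0.258 ] deg -14.78 cost 0.0005 x -0.0966 0.1018
panel y -0.031 0.031
tips y -0.0379 0.0389
weight 200 [0.54427653 0.24866946 0.03604447] [0.57445812 0.28196818 0.07367784]
```

View pics/end.png

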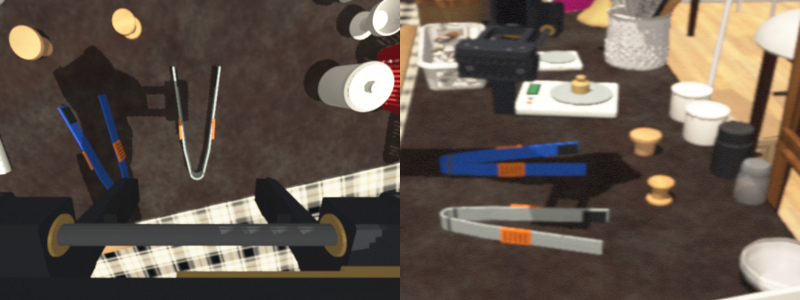

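The steel tongs lie flat at their old place (195,125 on the left). The weight stands upright mid-pan (581,85 on the right), and the gripper is clear.

```bash
python3 -c "
from plant import r
print(r.finish_job())"
```

```text
the job is handed in; nothing more can be done
None
```

The brass weight stands upright in the middle of the larger scale's pan, the steel tongs are back flat on the table well clear of the scale, and I handed the job in at about 15 s of robot time.

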